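Seat a clamped block on its parallels

TASK

The aluminium block clamped in the blue drill-press vise sits too high, so the two brass-coloured parallels under it are loose. Pick up the drift with the white nylon foot (not the one with the dark steel foot) and tap or push the block straight down with that foot until it is fully home on both parallels and they can no longer slide. Then stand the drift upright on the bench again and let go of it; do not touch the block with the gripper itself.

Things in the scene. Friction and masses are not known exactly. Their poses are not given: they have to be found in the camera images.
- tapper: Drift to use: round white nylon foot, 44 mm diameter, 30 mm high, tapering to an upright round wooden grip of 28 mm diameter from 36 to 115 mm above the underside; 0.17 to 0.35 kg. Stands on the bench; origin at the centre of its underside, z up, any yaw. A look-alike with a dark steel foot, a red-lidded jar and a green can (up to 115 mm tall) stand around it, 110 mm or more between centres.
- workpiece: Aluminium block 90 (x, along jaws) x 60 x 40 mm high between the jaws of a blue vise fixed on the bench. Origin: centre of its underside, z up. Jaw friction holds it; it moves only straight down, never tilts, under a push of 6 to 10 N; 15 to 20 N seats it. Underside at the start 74 to 79 mm above the bench, fully home 65 mm. Jaw tops at 92 mm, 110 mm long; the rest of the vise is lower.
- parallel_a: Loose brass-coloured bar, 140 mm long (x) by 10 mm wide (y) by 30 mm high, lying on the vise's bed (35 mm above the bench) along the fixed jaw, under the block's +y side; its ends stick out beyond the jaws. Origin at the centre of its underside.
- parallel_b: The same, along the moving jaw (screw side), under the block's -y side.
Not all that is in view belongs to the job. What is shaped like the parallel_a but green is not meant.

How it is judged:
By the outcome, as a careful person would: the job done as asked, in the order asked, and still so for the second after the job is handed in, with the robot touching nothing.
It also fails if it takes over 54 s, if anything falls off the work surface, if the arm or the gripper's body presses on something with over 40 N, if the wrist force passes 120 N, or if a joint passes its speed limit or range.

ROBOT

A 6-joint arm with a two-finger parallel gripper is mounted at the origin on the work surface. World frame = base frame: x ahead of the robot, y to its left, z up, the work surface at z = 0. Lengths are in m, angles in rad, forces in N, time in s.
With the tool pointing down it reaches from about 0.25 to 0.85 m from the base axis. Payload 12.5 kg.
Tool frame: the origin (TCP) lies midway between the tips of the shut fingers; the grasp point (between the pads) lies 19 mm behind it (r.pinch_z is the distance from the TCP to the grasp point, in m); z points along the fingers, y is the line along which they close (so a half turn about z gives the same grasp; the last joint's range is limited). The gripper opens to 93 mm and grips with 3 to 60 N. Pads are 15 mm wide; open, the fingers measure 128 mm over their backs; the gripper's body (75 mm by 188 mm) begins 65 mm behind the grasp point.
Start: joints at [-1.423, 0.351, 1.652, -0, 1.139, -0.085], TCP at [0.127, -0.535, 0.219] pointing down, gripper open.
Joint ranges: [-2.75, 2.75], [-0.79, 2.1], [0.01, 2.65], [-1.57, 4.71], [0.07, 3.14], [-2.87, 2.87]. Speed limits (rad/s): [2.22, 2.22, 2.79, 3.14, 3.14, 3.14].

INTERFACE

Orientations are given as a rotation vector (axis times angle).
In Python, from bench import r gives the robot as it stands. The module is installed in compiled form; this text tells all that it offers.
- The arm moves only by the shell command python3 -m crank 'ROWS' [FORCE]. ROWS is JSON, a list of rows, each a list of 3 entries, a list of its own where there are three numbers: the turn, a rotation vector about the tool's x, y, z scaled (see below), then the shift along the tool's x, y, z scaled (see below), then the closure, from -1 (fully open) to 1 (shut). In form: [[[ax, ay, az], [x, y, z], fingers], ...]. A call has 1 to 20 rows; each row shifts and turns the commanded pose from where the row before left it, along the tool's axes as they then stand; what a row does not reach is not made up. The controller multiplies each number of a shift by 0.3 m and each number of a turn by 90 degrees. A row lasts 1/10 s, in which the tool goes at most 50 mm and 8.59 degrees, less where a joint would pass 70% of its speed; a pose out of reach is approached as far as the arm can. A call with a number of a shift or a turn outside -1 to 1 is refused whole. A call with a gripper value outside its range is refused whole. The fingers move at their own pace and stop on an object; FORCE is the grip in N (left out, the last holds). Time passes only in rows, so rows that do not move let the fingers close. It gives the time, the measured TCP pose, the force, the opening and the grip force at its end, in the units of the state.
- r.state(): the state, without advancing time (a new reading comes with each control period).
- r.get_image(name): name is "side" or "top"; returns a dict with "img" (480x640x3 uint8, red, green, blue), "z_map" (480x640 float32, m along the optical axis (not along the pixel's ray), 0 where there is no reading), "vertical_fov" (degrees; the focal length in pixels is half the picture's height over the tangent of half this angle, whatever the lens; pixels are square), "cx", "cy" (the principal point, pixels), "dist_coeffs" ([k1, k2, p1, p2, k3] as OpenCV has them; the pictures are not rectified), "extrinsics" (4x4, takes a point from camera to world coordinates). Camera axes: x right, y up, looking along -z (the intrinsics and any distortion apply to the point x, -y, -z); pixel columns grow to the right and rows downward; lengths in m; the calibration is good to about 2 mm. A picture is of the moment at which its call begins.
- r.sign_off(): hands the job in; it is judged then, once.
The state is a dict: "t": time; "q": joint angles; "dq": joint speeds; "joint_torque": joint torques, N m; "tool_pos": TCP position; "orientation": TCP orientation; "contact_force": force on the tool from outside, world axes, zero at the start; "ft_torque": the same for the moment, N m; "finger_gap": opening from 0.0 (shut) to 1.0 (fully open); "grip_force": force on a finger pad.
Only numpy, scipy, OpenCV 4.12 (cv2) and the standard library are available. Lean on these libraries where they do the work, as an engineer would, in place of code of your own. Each camera call takes 0.05 s, during which the arm holds its last target. There are 200 camera calls.

## Working session

There is one attempt and no reset: what is moved stays moved. The work goes in short steps, Python scripts to look and compute and a shell command to move; the robot and the scene stay as the last step left them, time stands still between calls to the robot, and variables do not carry over. Pictures are saved under pics/ and viewed, at most 10 in all, crops included, and the job is handed in when it is done.

```bash
mkdir -p pics
cat > h.py <<'E'
import numpy as np, cv2
from bench import r
def grab(n):
    d=r.get_image(n); f=240/np.tan(np.radians(d["vertical_fov"])/2)
    K=np.array([[f,0,d["cx"]],[0,f,d["cy"]],[0,0,1]]); v,u=np.mgrid[:480,:640]
    p=cv2.undistortPoints(np.stack([u,v],-1).reshape(-1,1,2).astype(np.float64),K,np.array(d["dist_coeffs"],float)).reshape(480,640,2)
    z=d["z_map"]; P=np.stack([p[...,0]*z,-p[...,1]*z,-z,np.ones_like(z)],-1)@np.array(d["extrinsics"]).T
    P=P[...,:3]; P[z==0]=np.nan
    return d["img"],P
def save(n,img): cv2.imwrite("pics/"+n+".png",img[...,::-1])
E
python3 - <<'E'
from h import *
for n in("top","side"):
    i,P=grab(n); save(n+"0",i); np.save(n+"0.npy",P); np.save(n+"0i.npy",i)
s=r.state(); print(s, r.pinch_z)
E
```

```text
{'t': 0.1, 'q': array([-1.42261743e+00,  3.51173737e-01,  1.65233917e+00, -2.45637352e-05,
        1.13910961e+00, -8.46225295e-02]), 'dq': array([ 0.00070899,  0.00114869, -0.00089569, -0.000242  , -0.00062134,
       -0.00079302]), 'joint_torque': array([ 1.11301753e-03, -4.98026240e+01, -2.85706812e+01,  6.99874805e-02,
        2.38555355e-02, -5.08025494e-05]), 'tool_pos': array([ 0.1268491 , -0.53485986,  0.21816794]), 'orientation': array([-3.11931021e+00, -3.64754985e-01,  8.63895970e-05]), 'contact_force': array([-0.3211163 ,  0.84980029,  0.18521357]), 'ft_torque': array([ 0.04621743,  0.01034515, -0.00971893]), 'grip_force': 0.0, 'finger_gap': 1.0006708240215056} 0.0188
```

View pics/top0.png

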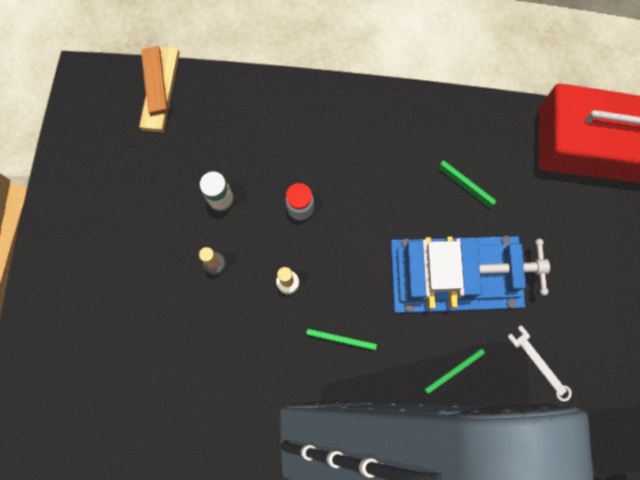

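View pics/side0.png

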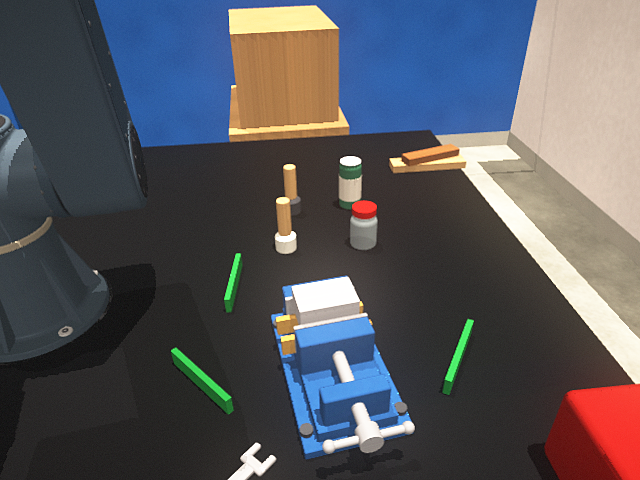

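The top view shows the white-foot drift at (287,282), the dark-foot one at (211,262), and the block's top at (446,266). The side view confirms this, with the white foot at (286,242).

Run:
```python
from h import *
P=np.load("top0.npy"); I=np.load("top0i.npy").astype(int)
x,y,z=P[...,0],P[...,1],P[...,2]
print("drift px",P[282,287],"block px",P[265,446])
def rep(n,m):
    p=P[m]; print(n,len(p),"med",np.median(p,0).round(4),"min",np.percentile(p,2,0).round(4),"max",np.percentile(p,98,0).round(4))
v,u=np.mgrid[:480,:640]
c=(abs(u-287)<20)&(abs(v-280)<20)
rep("grip top",c&(z>.108)); rep("foot",c&(z>.012)&(z<.033)); rep("drift",c&(z>.012))
t=P[275,286]
b=(abs(u-446)<30)&(abs(v-265)<40)
w=b&(z>.105); rep("block top",w)
pts=P[w][:,:2].astype(np.float32); print(cv2.minAreaRect(pts))
j=(abs(u-430)<50)&(abs(v-265)<50)&(z>.085)&(z<.1); rep("jaws",j)
br=(I[...,0]>180)&(I[...,2]<90)&(abs(u-440)<40)&(abs(v-270)<45)&(z>.05)&(z<.08); rep("par",br)
for n,q in(("dark",(255,208)),("jar",(195,299)),("can",(184,213))):
    rep(n,(abs(v-q[0])<14)&(abs(u-q[1])<14)&(z>.07))
S=np.load("side0.npy");Z=S[...,2]
D=(abs(S[...,0]-t[0])<.04)&(abs(S[...,1]-t[1])<.04)
for a,bb in((.005,.028),(.045,.11),(.113,.13)):
    p=S[D&(Z>a)&(Z<bb)]; print("side drift",len(p),np.percentile(p,[2,50,98],axis=0).round(4).tolist())
B=np.median(P[w],0); p=S[(abs(S[...,0]-B[0])<.06)&(abs(S[...,1]-B[1])<.05)&(Z>.105)&(Z<.13)]
print("side block",len(p),np.percentile(p,[2,50,98],axis=0).round(4).tolist())
from scipy.spatial.transform import Rotation as R
print(R.from_rotvec(r.state()["orientation"]).as_matrix().round(3))
```

```text
drift px [0.44411174 0.13409031 0.09827093] block px [ 0.50580542 -0.16175955  0.11510591]
grip top 169 med [0.4558 0.1392 0.1147] min [0.4438 0.1269 0.1093] max [0.4686 0.1515 0.1198]
foot 115 med [0.4468 0.1299 0.0298] min [0.4355 0.1179 0.0148] max [0.4735 0.1601 0.0328]
drift 440 med [0.4502 0.1358 0.0661] min [0.4361 0.1194 0.0194] max [0.4707 0.1579 0.1184]
block top 1572 med [ 0.5041 -0.1593  0.1178] min [ 0.461  -0.1908  0.1097] max [ 0.5489 -0.1276  0.1224]
((0.5060109496116638, -0.1602235734462738), (0.0916842520236969, 0.06278824806213379), 7.8109917640686035)
jaws 2106 med [ 0.504  -0.1348  0.092 ] min [ 0.4484 -0.23    0.0865] max [ 0.5632 -0.0939  0.0971]
par 36 med [ 0.4543 -0.1777  0.0636] min [ 0.4348 -0.1907  0.0566] max [ 0.5705 -0.1283  0.0697]
dark 236 med [0.4751 0.2891 0.1132] min [0.4645 0.2789 0.071 ] max [0.49   0.3037 0.1191]
jar 512 med [0.6184 0.1325 0.0902] min [0.5966 0.1104 0.0786] max [0.6416 0.155  0.0946]
can 579 med [0.6145 0.2991 0.1144] min [0.5955 0.278  0.0839] max [0.6392 0.3234 0.1198]
side drift 194 [[0.4337, 0.1156, 0.0054], [0.4542, 0.1207, 0.0164], [0.4753, 0.1334, 0.0275]]
side drift 372 [[0.4417, 0.1233, 0.0465], [0.4547, 0.1275, 0.0781], [0.4678, 0.1363, 0.1084]]
side drift 74 [[0.4428, 0.1252, 0.1133], [0.4544, 0.1348, 0.1155], [0.4663, 0.1467, 0.1171]]
side block 2008 [[0.4603, -0.1959, 0.1064], [0.5035, -0.1709, 0.1183], [0.5481, -0.133, 0.1201]]
[[ 0.973  0.231 -0.   ]
 [ 0.231 -0.973  0.001]
 [ 0.    -0.001 -1.   ]]
```

```bash
python3 -m crank '[[[0,0,0],[0.044,-0.0536,0],-1],[[0,0,0],[0.088,-0.1072,0],-1],[[0,0,0],[0.088,-0.1072,0],-1],[[0,0,0],[0.088,-0.1072,0],-1],[[0,0,0],[0.088,-0.1072,0],-1],[[0,0,0],[0.088,-0.1072,0],-1],[[0,0,0],[0.088,-0.1072,0],-1],[[0,0,0],[0.088,-0.1072,0],-1],[[0,0,0],[0.088,-0.1072,0],-1],[[0,0,0],[0.088,-0.1072,0],-1],[[0,0,0],[0.088,-0.1072,0],-1],[[0,0,0],[0.088,-0.1072,0],-1],[[0,0,0],[0.088,-0.1072,0],-1],[[0,0,0],[0.088,-0.1072,0],-1],[[0,0,0],[0.088,-0.1072,0],-1],[[0,0,0],[0.088,-0.1072,0],-1],[[0,0,0],[0.088,-0.1072,0],-1],[[0,0,0],[0.088,-0.1072,0],-1],[[0,0,0],[0.044,-0.0536,0],-1],[[0,0,0],[0,0,0],-1]]' 60
cat > st.py <<'E'
import sys,numpy as np
from h import r
from scipy.spatial.transform import Rotation as R
s=r.state(); M=R.from_rotvec(s["orientation"]).as_matrix(); p=s["tool_pos"]
print("t",s["t"],"p",p.round(4),"tool z",M[:,2].round(4),"x",M[:,0].round(3),"F",s["contact_force"].round(1),"gap",round(s["finger_gap"]*93,1),"grip",s["grip_force"])
if len(sys.argv)>1: print("units",(M.T@(np.array(eval(sys.argv[1]))-p)/.3).round(4))
E
python3 st.py "[.4553,.1375,.056]"
```

```text
t: 2.1
tool_pos: [0.4562, 0.1395, 0.2182]
orientation: [-3.12, -0.369, 0.001]
contact_force: [-0.6, -0.4, 0.0]
finger_gap: 1.001
grip_force: 0.0
t 2.1 p [0.4562 0.1395 0.2182] tool z [-5.e-04  1.e-04 -1.e+00] x [ 0.972  0.233 -0.   ] F [-0.6 -0.4  0. ] gap 93.1 grip 0.0
units [-0.0041  0.0061  0.5405]
```

```bash
python3 -m crank '[[[0,0,0],[-0.004,0.006,0.05],-1],[[0,0,0],[0,0,0.08],-1],[[0,0,0],[0,0,0.08],-1],[[0,0,0],[0,0,0.08],-1],[[0,0,0],[0,0,0.08],-1],[[0,0,0],[0,0,0.08],-1],[[0,0,0],[0,0,0.06],-1],[[0,0,0],[0,0,0.03],-1],[[0,0,0],[0,0,0],-1],[[0,0,0],[0,0,0],1],[[0,0,0],[0,0,0],1],[[0,0,0],[0,0,0],1],[[0,0,0],[0,0,0],1],[[0,0,0],[0,0,0],1],[[0,0,0],[0,0,0],1],[[0,0,0],[0,0,0],1],[[0,0,0],[0,0,0],1],[[0,0,0],[0,0,0],1]]' 55
python3 st.py "[.4553,.1375,.056]"
```

```text
t: 3.9
tool_pos: [0.455, 0.1357, 0.0566]
orientation: [-3.12, -0.365, 0.0]
contact_force: [-0.6, 1.0, 1.2]
finger_gap: 0.294
grip_force: 55.0
t 3.9 p [0.455  0.1357 0.0566] tool z [-0.e+00  1.e-04 -1.e+00] x [ 0.973  0.231 -0.   ] F [-0.6  1.   1.2] gap 27.4 grip 55.003273487091064
units [ 0.0024 -0.0055  0.002 ]
```

```bash
python3 -m crank '[[[0,0,0],[0,0,-0.03],1],[[0,0,0],[0,0,-0.08],1],[[0,0,0],[0,0,-0.09],1],[[0,0,0],[0,0,-0.1],1],[[0,0,0],[0,0,-0.1],1],[[0,0,0],[0,0,-0.07],1],[[0,0,0],[0,0,-0.03],1],[[0,0,0],[-0.004,0.05,0],1],[[0,0,0],[-0.007,0.1,0],1],[[0,0,0],[-0.007,0.1,0],1],[[0,0,0],[-0.007,0.1,0],1],[[0,0,0],[-0.007,0.1,0],1],[[0,0,0],[-0.007,0.1,0],1],[[0,0,0],[-0.007,0.1,0],1],[[0,0,0],[-0.007,0.1,0],1],[[0,0,0],[-0.007,0.1,0],1],[[0,0,0],[-0.007,0.1,0],1],[[0,0,0],[-0.003,0.05,0],1],[[0,0,0],[0,0,0],1],[[0,0,0],[0,0,0],1]]'
python3 st.py "[.5045,-.160,.18]"
python3 - <<'E'
from h import *
i,P=grab("side"); save("side1",i)
g=i.astype(int)
X,Y,Z=P[...,0],P[...,1],P[...,2]
m=(abs(X-.505)<.03)&(abs(Y+.16)<.04)&(Z>.13)&(Z<.24)
for a,b in((.13,.175),(.175,.2)):
    q=P[m&(Z>a)&(Z<b)]; print(len(q),np.percentile(q,[2,50,98],axis=0).round(4).tolist() if len(q) else 0)
E
```

```text
t: 5.9
tool_pos: [0.5034, -0.1604, 0.2062]
orientation: [-3.12, -0.364, 0.002]
contact_force: [-1.2, 0.3, -2.8]
finger_gap: 0.293
grip_force: 55.0
t 5.9 p [ 0.5034 -0.1604  0.2062] tool z [-1.1e-03  8.0e-04 -1.0e+00] x [ 0.973  0.23  -0.001] F [-1.2  0.3 -2.8] gap 27.2 grip 54.998652935028076
units [ 0.004  -0.0002  0.0873]
431 [[0.4823, -0.1817, 0.1504], [0.5015, -0.1776, 0.1628], [0.5249, -0.1613, 0.1748]]
506 [[0.4836, -0.181, 0.1756], [0.502, -0.1717, 0.1838], [0.523, -0.1531, 0.1991]]
```

View pics/side1.png

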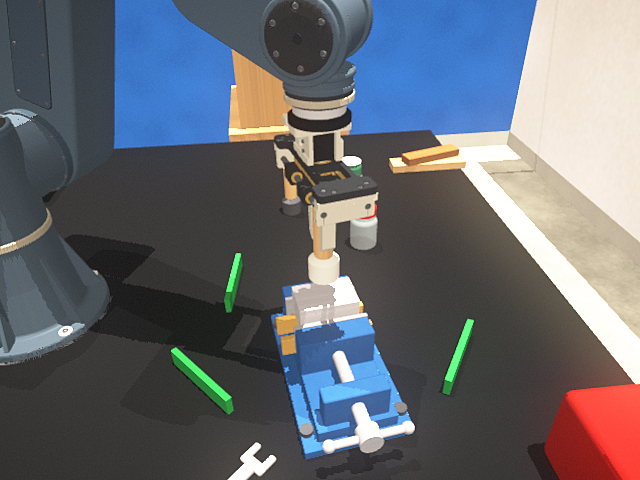

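The drift hangs upright, its foot at about (323,266) above the block's top, with the underside at z≈0.150. Next I lower it slowly.

```bash
python3 -m crank '[[[0,0,0],[0.002,0,0.03],1],[[0,0,0],[0,0,0.04],1],[[0,0,0],[0,0,0.02],1],[[0,0,0],[0,0,0.01],1],[[0,0,0],[0,0,0.008],1],[[0,0,0],[0,0,0.006],1],[[0,0,0],[0,0,0.006],1],[[0,0,0],[0,0,0],1]]'; python3 -m crank '[[[0,0,0],[0,0,0.006],1],[[0,0,0],[0,0,0.006],1],[[0,0,0],[0,0,0.006],1],[[0,0,0],[0,0,0],1]]'
```

```text
t: 6.75
tool_pos: [0.5044, -0.1609, 0.1707]
orientation: [3.12, 0.365, 0.001]
contact_force: [-0.6, 0.9, -0.7]
finger_gap: 0.295
grip_force: 55.0
t: 7.15
tool_pos: [0.5045, -0.1609, 0.165]
orientation: [3.12, 0.365, 0.0]
contact_force: [-0.1, -0.5, -1.0]
finger_gap: 0.298
grip_force: 55.0
```

```bash
cat > look.py <<'E'
import sys
from h import *
i,P=grab("side"); save(sys.argv[1],cv2.resize(i[180:420,220:480],None,fx=2.3,fy=2.3))
X,Y,Z=P[...,0],P[...,1],P[...,2]
b=P[(abs(X-.505)<.04)&(Y<-.165)&(Y>-.185)&(Z>.1)&(Z<.125)&(abs(X-.503)>.026)]
print("block top",len(b),np.percentile(b[:,2],[10,50,90]).round(4))
E
python3 look.py side2; python3 st.py
```

```text
block top 176 [0.1079 0.109  0.1104]
t 7.2 p [ 0.5044 -0.161   0.165 ] tool z [ 2.e-04 -1.e-04 -1.e+00] x [0.973 0.231 0.   ] F [ 0.6  0.3 -0.8] gap 27.3 grip 54.999529123306274
```

View pics/side2.png

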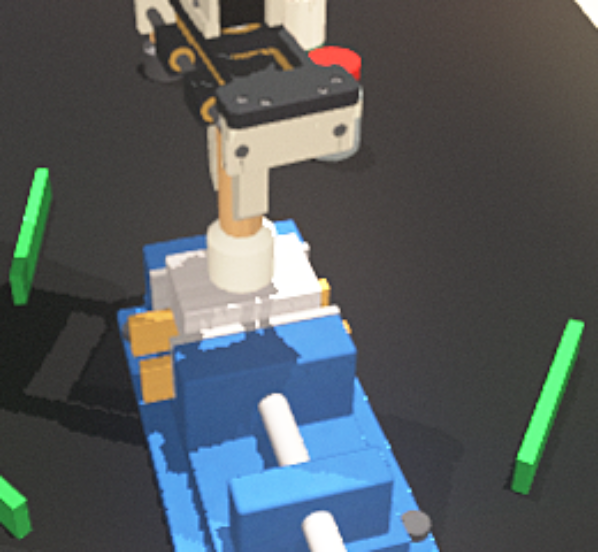

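The foot, at (240,255) in the crop, rests on the block, whose top has dropped from 0.118 to 0.109. I keep pushing until the force shows it is seated.

```bash
python3 -m crank '[[[0,0,0],[0,0,0.006],1],[[0,0,0],[0,0,0.005],1],[[0,0,0],[0,0,0],1]]'; python3 -m crank '[[[0,0,0],[0,0,0.003],1],[[0,0,0],[0,0,0],1]]'
```

```text
t: 7.5
tool_pos: [0.5044, -0.1609, 0.1617]
orientation: [3.12, 0.365, 0.0]
contact_force: [-0.5, 0.2, -1.3]
finger_gap: 0.297
grip_force: 55.0
t: 7.7
tool_pos: [0.5045, -0.1609, 0.1616]
orientation: [3.12, 0.365, 0.001]
contact_force: [-1.7, 1.5, 7.1]
finger_gap: 0.296
grip_force: 55.0
```

```bash
python3 -m crank '[[[0,0,0],[0,0,0.003],1],[[0,0,0],[0,0,0],1]]'; python3 -m crank '[[[0,0,0],[0,0,0.001],1],[[0,0,0],[0,0,0],1]]'
```

```text
t: 7.9
tool_pos: [0.5046, -0.161, 0.1615]
orientation: [3.12, 0.365, 0.001]
contact_force: [-5.0, 2.4, 17.2]
finger_gap: 0.298
grip_force: 55.0
t: 8.1
tool_pos: [0.5046, -0.161, 0.1615]
orientation: [3.12, 0.365, 0.002]
contact_force: [-7.0, 3.2, 20.6]
finger_gap: 0.297
grip_force: 55.0
```

```bash
python3 -m crank '[[[0,0,0],[0,0,0.002],1],[[0,0,0],[0,0,0],1],[[0,0,0],[0,0,0],1]]'; python3 look.py side3; python3 st.py
```

```text
t: 8.4
tool_pos: [0.5047, -0.161, 0.1615]
orientation: [3.12, 0.365, 0.002]
contact_force: [-8.2, 3.3, 26.3]
finger_gap: 0.293
grip_force: 55.0
block top 177 [0.1044 0.1057 0.1067]
t 8.45 p [ 0.5047 -0.161   0.1615] tool z [ 1.4e-03 -5.0e-04 -1.0e+00] x [0.973 0.231 0.001] F [-8.3  4.1 26.7] gap 27.7 grip 55.011579394340515
```

View pics/side3.png

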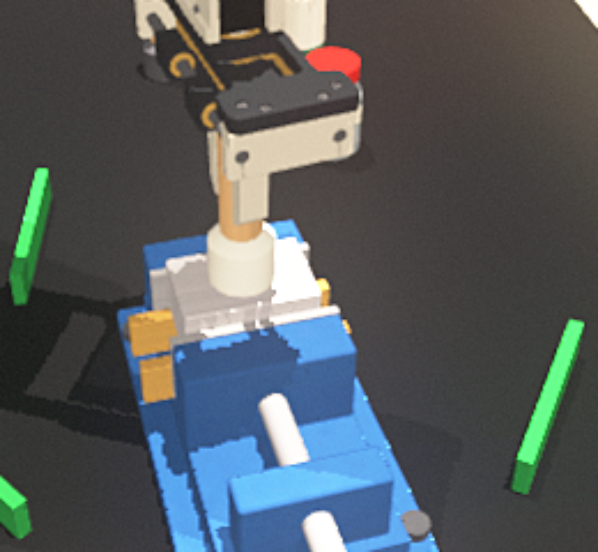

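The block's top is at 0.105, which is home, and takes 29 N without moving. I lift off and carry the drift back to its spot.

```bash
python3 -m crank '[[[0,0,0],[0,0,-0.012],1],[[0,0,0],[0,0,-0.03],1],[[0,0,0],[0,0,-0.05],1],[[0,0,0],[0,0,-0.05],1],[[0,0,0],[0,0,-0.02],1],[[0,0,0],[0,0,0],1],[[0,0,0],[0.004,-0.05,0],1],[[0,0,0],[0.007,-0.1,0],1],[[0,0,0],[0.007,-0.1,0],1],[[0,0,0],[0.007,-0.1,0],1],[[0,0,0],[0.007,-0.1,0],1],[[0,0,0],[0.007,-0.1,0],1],[[0,0,0],[0.007,-0.1,0],1],[[0,0,0],[0.007,-0.1,0],1],[[0,0,0],[0.007,-0.1,0],1],[[0,0,0],[0.007,-0.1,0],1],[[0,0,0],[0.003,-0.05,0],1],[[0,0,0],[0,0,0],1],[[0,0,0],[0,0,0],1]]'
python3 st.py "[.455,.1357,.0566]"
python3 - <<'E'
from h import *
i,P=grab("side"); save("side4",cv2.resize(i[120:360,180:440],None,fx=2.3,fy=2.3))
X,Y,Z=P[...,0],P[...,1],P[...,2]
c=(abs(Y+.16)<.03)&(abs(X-.505)<.04)
q=P[c&(Z>.098)&(Z<.13)]; print("block",np.percentile(q[:,2],[5,50,95]).round(4))
m=(abs(X-.456)<.035)&(abs(Y-.136)<.035)
for a in (.14,.15,.158,.166): 
    q=P[m&(Z>a)&(Z<a+.008)]; print(a,len(q),np.percentile(q,[2,50,98],axis=0).round(4).tolist() if len(q) else 0)
E
```

```text
t: 10.35
tool_pos: [0.4549, 0.1361, 0.2073]
orientation: [3.12, 0.366, -0.002]
contact_force: [-0.7, -0.5, -2.0]
finger_gap: 0.296
grip_force: 55.0
t 10.35 p [0.4549 0.1361 0.2073] tool z [-1.e-03 -3.e-04 -1.e+00] x [ 0.973  0.232 -0.001] F [-0.7 -0.5 -2. ] gap 27.5 grip 54.99912679195404
units [4.000e-04 1.200e-03 5.023e-01]
block [0.1037 0.1057 0.1071]
0.14 0 0
0.15 72 [[0.4348, 0.113, 0.1513], [0.4562, 0.1185, 0.1544], [0.4765, 0.1335, 0.1579]]
0.158 83 [[0.4346, 0.1139, 0.1582], [0.455, 0.1179, 0.162], [0.4754, 0.1331, 0.1654]]
0.166 88 [[0.4336, 0.1133, 0.166], [0.4537, 0.1183, 0.1697], [0.475, 0.1353, 0.1736]]
```

View pics/side4.png

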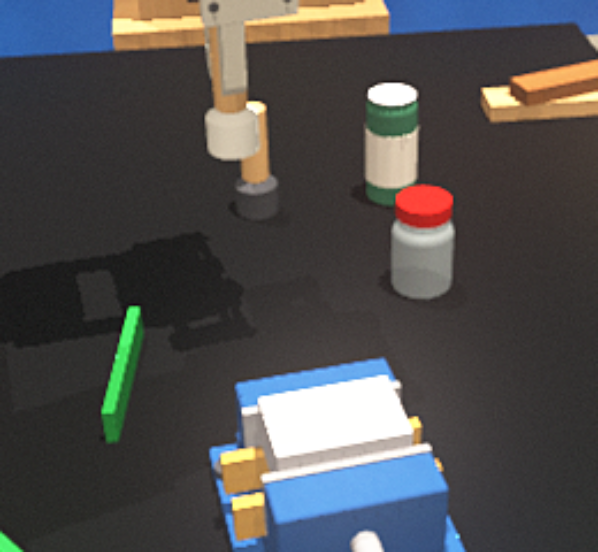

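The block is home, and the drift hangs about upright above its free spot, with its foot at (232,133) in the crop. Now I lower it.

```bash
python3 -m crank '[[[0,0,0],[0,0,0.04],1],[[0,0,0],[0,0,0.08],1],[[0,0,0],[0,0,0.1],1],[[0,0,0],[0,0,0.1],1],[[0,0,0],[0,0,0.08],1],[[0,0,0],[0,0,0.05],1],[[0,0,0],[0,0,0.03],1],[[0,0,0],[0,0,0.014],1],[[0,0,0],[0,0,0.004],1],[[0,0,0],[0,0,0],1],[[0,0,0],[0,0,0],1]]'; python3 -m crank '[[[0,0,0],[0,0,0.003],1],[[0,0,0],[0,0,0.002],1],[[0,0,0],[0,0,0],1],[[0,0,0],[0,0,0],1]]'
```

```text
t: 11.5
tool_pos: [0.456, 0.1359, 0.059]
orientation: [-3.12, -0.365, -0.002]
contact_force: [-0.4, -0.4, -2.9]
finger_gap: 0.297
grip_force: 55.0
t: 11.9
tool_pos: [0.4556, 0.1359, 0.057]
orientation: [-3.12, -0.365, -0.0]
contact_force: [-0.1, -0.7, -2.4]
finger_gap: 0.296
grip_force: 55.0
```

```bash
python3 -m crank '[[[0,0,0],[0,0,0.002],1],[[0,0,0],[0,0,0.001],1],[[0,0,0],[0,0,0],1],[[0,0,0],[0,0,0],1]]'; python3 -m crank '[[[0,0,0],[0,0,0.001],1],[[0,0,0],[0,0,0],1],[[0,0,0],[0,0,0],1]]'
```

```text
t: 12.3
tool_pos: [0.4557, 0.1359, 0.0566]
orientation: [-3.12, -0.365, -0.001]
contact_force: [-2.9, -1.1, 7.3]
finger_gap: 0.297
grip_force: 55.0
t: 12.6
tool_pos: [0.4558, 0.1359, 0.0566]
orientation: [-3.12, -0.365, -0.001]
contact_force: [-4.4, -1.4, 11.9]
finger_gap: 0.293
grip_force: 55.0
```

```bash
python3 -m crank '[[[0,0,0],[0,0,-0.003],1],[[0,0,0],[0,0,0],1],[[0,0,0],[0,0,0],0.2],[[0,0,0],[0,0,0],0],[[0,0,0],[0,0,0],-0.5],[[0,0,0],[0,0,0],-1],[[0,0,0],[0,0,0],-1],[[0,0,0],[0,0,0],-1],[[0,0,0],[0,0,0],-1],[[0,0,0],[0,0,-0.02],-1],[[0,0,0],[0,0,-0.06],-1],[[0,0,0],[0,0,-0.1],-1],[[0,0,0],[0,0,-0.1],-1],[[0,0,0],[0,0,-0.1],-1],[[0,0,0],[0,0,-0.1],-1],[[0,0,0],[0,0,-0.06],-1],[[0,0,0],[0,0,0],-1],[[0,0,0],[0,0,0],-1]]'
python3 - <<'E'
from h import *
i,P=grab("side"); save("side5",i)
X,Y,Z=P[...,0],P[...,1],P[...,2]
q=P[(abs(Y+.16)<.03)&(abs(X-.505)<.04)&(Z>.098)&(Z<.13)]; print("block",np.percentile(q[:,2],[5,50,95]).round(4))
m=(abs(X-.456)<.035)&(abs(Y-.136)<.035)
for a,b in((.005,.028),(.045,.105),(.111,.125)):
    q=P[m&(Z>a)&(Z<b)]; print(len(q),np.percentile(q,[2,50,98],axis=0).round(4).tolist())
E
```

```text
t: 14.4
tool_pos: [0.4553, 0.1358, 0.2184]
orientation: [-3.12, -0.365, -0.0]
contact_force: [-0.0, 0.3, -0.5]
finger_gap: 1.004
grip_force: 0.0
block [0.1034 0.1056 0.1071]
191 [[0.4349, 0.1135, 0.0054], [0.4554, 0.1182, 0.0165], [0.4757, 0.134, 0.0277]]
345 [[0.4426, 0.1208, 0.0469], [0.4557, 0.125, 0.0758], [0.4692, 0.1351, 0.1039]]
92 [[0.4427, 0.1222, 0.1111], [0.4555, 0.132, 0.1149], [0.4681, 0.1465, 0.117]]
```

View pics/side5.png

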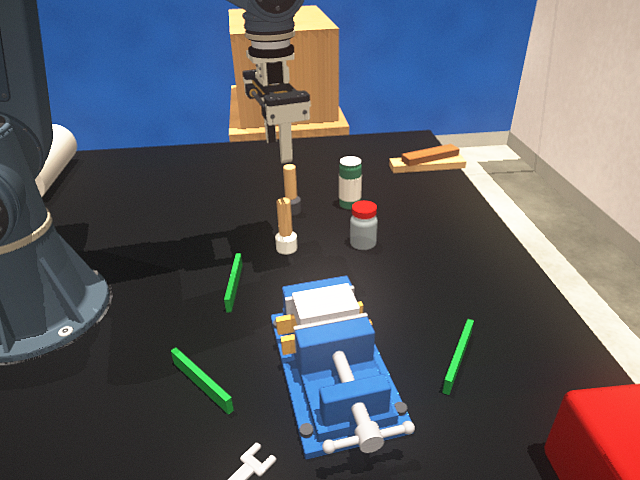

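The drift stands upright on the bench with its foot at (286,243). The block at (325,300) is home, and the gripper is clear.

```bash
python3 -c "
from bench import r
print(r.sign_off())"
```

```text
the job is handed in; nothing more can be done
None
```

I pressed the block home on both parallels with the white nylon-footed drift (its top stopped at 0.105 m and took about 29 N without moving), stood the drift upright on the bench, let go, and handed the job in at about 14.5 s.

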